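Hold a carton in the corner of the labelling jig

ROBOT

A 6-joint arm with a two-finger parallel gripper is mounted at the origin on the work surface; the furniture and walls round the work are solid. World frame = base frame: x ahead of the robot, y to its left, z up, the work surface at z = 0. Lengths are in m, angles in degrees, forces in N, time in s.
With the tool pointing down it reaches from about 0.3 to 0.75 m from the base axis. Payload 8.5 kg.
Tool frame: the origin (TCP) lies at the very end of the fingers, on their centre line; the grasp point (between the pads) lies 19 mm behind it; z points along the fingers, y is the line along which they close (so a half turn about z gives the same grasp; the last joint's range is limited). The gripper opens to 85 mm and grips with 20 to 120 N. Pads are 22 mm wide; open, the fingers measure 114 mm over their backs; the gripper's body (76 mm by 85 mm) begins 54 mm behind the grasp point. The pads swing forward as they close: fully open they stand 13 mm farther back than shut.
Start: joints at [-89.284, 21.807, 74.336, -0, 83.858, -12.336], TCP at [0.124, -0.536, 0.231] pointing down, gripper open.
Joint ranges: [-178.18, 178.18], [-50.72, 133.34], [12.68, 142.11], [-81.47, 261.47], [9.98, 163.14], [-165.26, 165.26]. Speed limits (degrees/s): [136.94, 136.94, 180, 180, 180, 180].

INTERFACE

Orientations are given as a 3x3 rotation matrix whose columns are the frame's x, y, z axes.
In Python, from rig import env, optics, spotter gives the robot as it stands.
- The arm moves only by the shell command python3 -m crank 'ROWS' [FORCE]. ROWS is JSON, one flat list of numbers, 5 for each row, row after row: the finger opening in cm, from 0 to 8.54, then the shift along the tool's x, y, z in cm, then the turn about the tool's z in rad. A call has exactly 8 rows; each row shifts and turns the commanded pose from where the row before left it, along the tool's axes as they then stand; what a row does not reach is not made up. A row lasts 1/12 s, in which the tool goes at most 41.7 mm and 7.16 degrees, less where a joint would pass 70% of its speed; a pose out of reach is approached as far as the arm can. A call is refused whole if a number of a shift passes 4.17 or a number of a turn 0.125, either way. A call with a gripper value outside its range is refused whole. The fingers move at their own pace and stop on an object; FORCE is the grip in N (left out, the last holds). Time passes only in rows, so rows that do not move let the fingers close, or fill a call up. It gives the time, the measured TCP pose, the force, the opening and the grip force at its end, in the units of the state.
- env.observe(): the state, without advancing time (a new reading comes with each control period).
- optics.get_image(name): name is "scene" or "top" or "wrist"; returns a dict with "color" (400x640x3 uint8, red, green, blue), "intrinsics" (3x3 intrinsics, pixels), "pose" (4x4, takes a point from camera to world coordinates). Camera axes: x right, y up, looking along -z (the intrinsics and any distortion apply to the point x, -y, -z); pixel columns grow to the right and rows downward; lengths in m; the calibration is good to about 2 mm. A picture is of the moment at which its call begins. There is no depth.
- env.close_job(): hands the job in; it is judged then, once.
Trained networks look in a picture, given as the dict that the camera call returned (one of the last four; its "shot" number tells which), for a name from the list of things; names that differ only in an ending like _2 or _b are one class to them, and where a whole thing is asked for, a point or a joint stands for the part that bears it (a point fixed in the world has none). Each returns a list of dicts, best first, with "score" (0 to 1); they miss things now and then, are a little off and sometimes report something else, mostly with a low value. They report only what shows in the picture. A call takes as long as a camera call.
- spotter.look_for(picture, query): "at" ([column, row] as shares, 0 to 1, of the picture: columns of its width, rows of its height, amid what is visible of it).
The state is a dict: "time_s": time; "q": joint angles; "qvel": joint speeds; "joint_efforts": joint torques, N m; "position": TCP position; "tool_rot": TCP orientation; "ft_force": force on the tool from outside, world axes, zero at the start; "wrist_torque": the same for the moment, N m; "grip_width": finger opening in m; "gripper_force": force on a finger pad.
Only numpy, scipy, OpenCV 4.12 (cv2) and the standard library are available. Lean on these libraries where they do the work, as an engineer would, in place of code of your own. Each camera call takes 0.05 s, during which the arm holds its last target. There are 200 camera calls.

TASK

Pick up the flat white carton, lay it on the table of the small wooden labelling jig with its long side along the fence and its end up against the stop block, then let go of it and press it back against the fence and down on the table together with one firm slanting push of the fingertips from the near side, more back than down, so that it could be labelled without shifting. Finish while still holding that push: do not back away. Leave the other things on the counter where they are, and keep the carton right side up.

Things in the scene. Friction and masses are not known exactly. Their poses are not given: they have to be found in the camera images.
- carton: closed flat white product carton, 62 x 135 x 28 mm, 80 g give or take, loose on the counter to the right of the jig. Origin at the centre of its underside, x along the 62 mm width, y along the 135 mm length, z up.
- jig: wooden labelling jig, fixed to the counter: board 131 x 196 x 8 mm carrying a grey table panel (top 12 mm above the counter), a fence on its far long side, a low stop block at its left end. Origin on the counter, under the table's mid depth (x) and board's mid length (y); x square to the fence, towards it (away from the robot, within 20 degrees), y along the fence to the stop, z up.
- jig_corner (a point): inner corner of the jig, where table top, fence face and stop face meet, 57.5 mm in x and 75 mm in y from the jig's origin, 12 mm above the counter; same axes as the jig. A carton that is fully home has its centre 31 mm in -x and 67.5 mm in -y from here.
- jig_table: the jig's grey table panel, 115 mm (x) x 170 mm (y) x 4 mm, on the board; it reaches 115 mm in -x and 170 mm in -y from the corner, with no lip at its front or right edge. Origin at the centre of its underside, 8 mm above the counter; axes as the jig's. Its friction with the carton is about 0.6, which takes part of any push that is mostly downward.
- jig_fence: the jig's plain wooden fence, 16 mm thick, 196 mm long; its top is 57 mm above the counter, 45 mm above the table. Origin on its front face, middle of its length, 8 mm above the counter; axes as the jig's.
- jig_stop: the jig's plain wooden stop block, 80 mm (x) x 22 mm (y), its top 20 mm above the table, so lower than the carton. It starts at the fence. Origin at the inner corner by the fence, 8 mm above the counter; the stop face looks to -y; axes as the jig's.
- note_block: bystander: square block of sticky notes, 74 x 74 x 23 mm, lying loose far to the right; origin at the centre of its underside.
- tape_roll: bystander: flat beige tape roll, 86 mm across, 24 mm high, lying loose to the left, nearer the robot; origin at the centre of its underside.
- pen: bystander: pen, 142 x 11 x 13 mm, lying loose to the right of the carton, pointing away from the robot, its length along its x; origin at its middle, on the counter.

How it is judged:
By the outcome, as a careful person would: the job done as asked, in the order asked, and still so for the second after the job is handed in, while the arm keeps its last pose, push and grip.
It also fails if it takes over 48 s, if anything falls off the work surface, if the arm or the gripper's body presses on something with over 40 N, if the wrist force passes 120 N, or if a joint passes its speed limit or range.

## Working session

There is one attempt and no reset: what is moved stays moved. The work goes in short steps, Python scripts to look and compute and a shell command to move; the robot and the scene stay as the last step left them, time stands still between calls to the robot, and variables do not carry over. Pictures are saved under pics/ and viewed, at most 10 in all, crops included, and the job is handed in when it is done.

```bash
mkdir -p pics; ls
python3 - <<'E'
from rig import env, optics, spotter
import cv2
s=env.observe(); print(s['time_s'],s['position'],s['tool_rot'],s['grip_width'],s['ft_force'])
for n in ["scene","top"]:
    p=optics.get_image(n); cv2.imwrite(f'pics/{n}0.png',p['color'][:,:,::-1]); print(n,p['intrinsics'],p['pose'])
    for q in ["carton","jig","jig_corner","jig_table","jig_fence","jig_stop","note_block","tape_roll","pen"]:
        print(q,[( [round(d['at'][0]*640),round(d['at'][1]*400)],round(d['score'],2)) for d in spotter.look_for(p,q)[:2]])
E
```

```text
pics
0.0 [ 0.12420926 -0.5354903   0.23069006] [[ 9.74162295e-01  2.25849113e-01 -2.79712921e-06]
 [ 2.25848865e-01 -9.74161207e-01  1.49444723e-03]
 [ 3.34794728e-04 -1.45646588e-03 -9.99998883e-01]] 0.08560612639414762 [-0.12306863  0.27108251  0.42578295]
scene [[479.26609647   0.         317.75682   ]
 [  0.         479.26609647 198.91607894]
 [  0.           0.           1.        ]] [[ 0.81622482  0.34451238 -0.4637761  -0.15123547]
 [-0.57722522  0.45260331 -0.67967735 -0.9654375 ]
 [-0.02425066  0.82247278  0.56828728  0.7981148 ]
 [ 0.          0.          0.          1.        ]]
carton [([362, 238], 0.55), ([445, 246], 0.42)]
jig []
jig_corner []
jig_table []
jig_fence []
jig_stop []
note_block [([446, 246], 0.93)]
tape_roll [([207, 158], 0.36)]
pen [([389, 281], 0.78)]
top [[476.93307957   0.         315.04118174]
 [  0.         476.93307957 205.58708559]
 [  0.           0.           1.        ]] [[-0.01598953  0.99341326 -0.11346556  0.32153979]
 [-0.99983653 -0.01684363 -0.00657262 -0.02985471]
 [-0.0084405   0.11334192  0.99352019  1.34390402]
 [ 0.          0.          0.          1.        ]]
carton [([396, 204], 0.86)]
jig [([280, 181], 0.95)]
jig_corner [([280, 175], 0.59)]
jig_table [([284, 184], 0.68)]
jig_fence [([287, 162], 0.87)]
jig_stop [([254, 168], 0.52)]
note_block [([444, 152], 0.66)]
tape_roll [([176, 240], 0.52)]
pen [([449, 227], 0.53)]
```

View pics/top0.png

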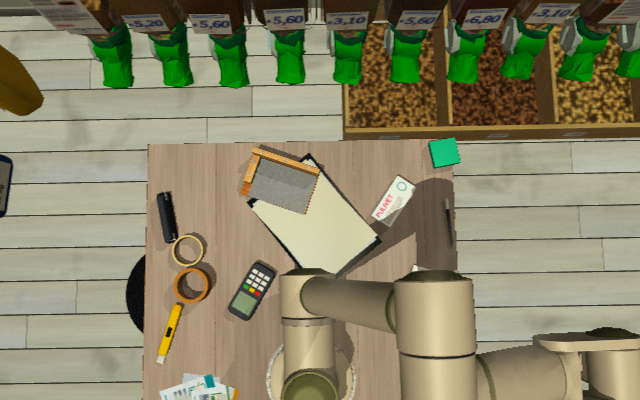

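View pics/scene0.png

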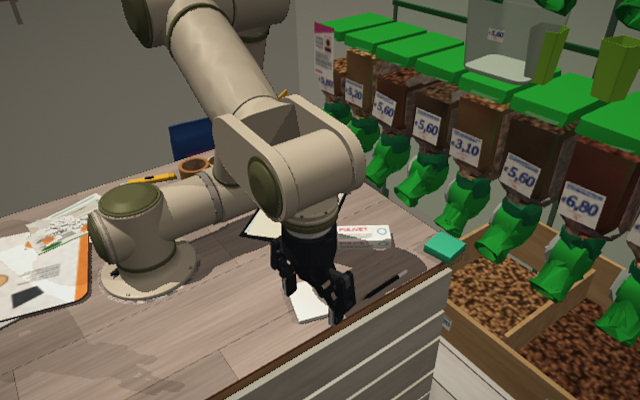

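The top view shows the jig at about (280,181), with its fence running from (250,150) to (322,172) and the stop at the left. The carton is at about (393,201), its long side going up and to the right. The pen is at (449,222) and the note block at (444,152). I'll zoom in for corners.

Run:
```python
import cv2
a=cv2.imread('pics/top0.png')[135:235,230:430]
cv2.imwrite('pics/crop0.png',cv2.resize(a,None,fx=4,fy=4,interpolation=cv2.INTER_CUBIC))
```

```text
(no output)
```

View pics/crop0.png

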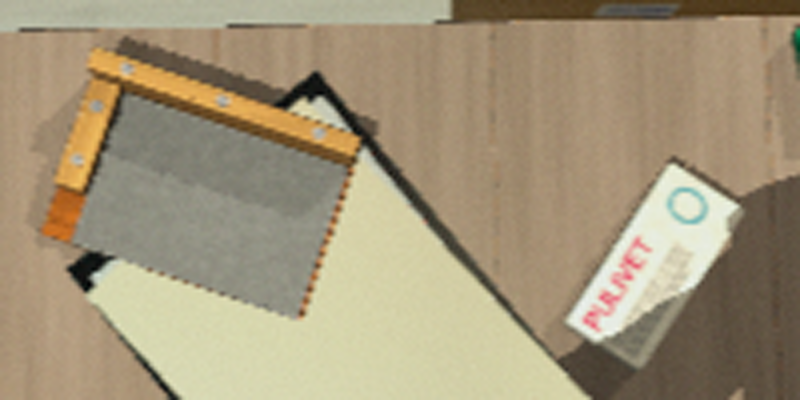

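The crop shows the table's front-right corner at (300,318), the fence's front-top right end at (357,160) and the inner stop/fence top at (121,82). The carton's top corners are (675,160), (742,207), (640,368) and (567,322), all in crop pixels.

```bash
cat > h.py <<'E'
import numpy as np, cv2
from rig import env, optics, spotter
def deproj(p,uv,z):
    K,T=p['intrinsics'],p['pose']
    d=np.linalg.solve(K,[uv[0],uv[1],1]); d=T[:3,:3]@(d*[1,-1,-1]); o=T[:3,3]
    return o+d*(z-o[2])/d[2]
def proj(p,X):
    K,T=p['intrinsics'],p['pose']
    c=T[:3,:3].T@(np.asarray(X)-T[:3,3]); u=K@(c*[1,-1,-1]); return u[:2]/u[2]
E
python3 - <<'E'
from h import *
p=optics.get_image('top')
c=lambda u,v:(230+u/4-.4,135+v/4-.4)
C=np.array([deproj(p,c(*k),.028) for k in [(675,160),(742,207),(640,368),(567,322)]])
m=C.mean(0); ax=(C[0]+C[1]-C[2]-C[3])/2
print('carton',m,np.linalg.norm(ax),np.degrees(np.arctan2(ax[1],ax[0])),np.linalg.norm(C[0]-C[1]),np.linalg.norm(C[2]-C[3]))
fr=deproj(p,c(357,160),.057);fl=deproj(p,c(89,70),.057);fb=deproj(p,c(121,84),.057)
tr=deproj(p,c(300,318),.012);tl=deproj(p,c(76,243),.012)
print(fr,fl,fb,tr,tl)
for a,b in[(fr,fl),(tr,tl)]:
    d=b-a;print(np.linalg.norm(d),np.degrees(np.arctan2(-d[0],d[1])))
# model fit: jig points in jig frame
M=np.array([[57.5,-98],[-57.5,-95],[-57.5,75]])/1000
O=np.array([fr,tr,tl])[:,:2]
from scipy.optimize import least_squares
R=lambda t:np.array([[np.cos(t),-np.sin(t)],[np.sin(t),np.cos(t)]])
r=least_squares(lambda x:(M@R(x[2]).T+x[:2]-O).ravel(),[.5,0,-.3]);print('jig',r.x,np.degrees(r.x[2]),r.fun.round(4))
x=r.x;print('corner',R(x[2])@[.0575,.075]+x[:2],'home',R(x[2])@[.0265,.0075]+x[:2])
E
```

```text
carton [ 0.48216777 -0.23960216  0.028     ] 0.1354700457026205 -34.47820140413261 0.056697767470409006 0.05921862816762902
[ 0.55365388 -0.03312539  0.057     ] [0.61971419 0.15031202 0.057     ] [0.60949949 0.12828706 0.057     ] [0.45011109 0.00863219 0.012     ] [0.50589189 0.165909   0.012     ]
0.1949698657500348 -19.805191055542632
0.16687568850737372 -19.527886048032286
jig [ 0.53466804  0.07755943 -0.34858973] -19.972720235443596 [ 0.0016 -0.0011 -0.0019 -0.0007  0.0004  0.0018]
corner [0.61432768 0.12840816] home [0.562136   0.07555667]
```

```bash
python3 -m crank '[8.54,0,0,0,0.119,8.54,0,0,0,0.119,8.54,0,0,0,0.119,8.54,0,0,0,0.119,8.54,0,0,0,0.119,8.54,0,0,0,0.119,8.54,0,0,0,0.119,8.54,0.5,-1.8,0,0]'
python3 -m crank '[8.54,0.9,-3.2,0,0,8.54,0.9,-3.2,0,0,8.54,0.9,-3.2,0,0,8.54,0.9,-3.2,0,0,8.54,0.9,-3.2,0,0,8.54,0.9,-3.2,0,0,8.54,0.9,-3.2,0,0,8.54,0.9,-3.2,0,0]'
```

```text
time_s: 1.72
position: [0.1371, -0.5251, 0.231]
tool_rot: [[0.817, -0.576, -0.001], [-0.576, -0.817, -0.001], [-0.0, 0.001, -1.0]]
ft_force: [0.2, 0.1, 0.0]
grip_width: 0.0852
gripper_force: 0.0
time_s: 2.38
position: [0.3445, -0.353, 0.2315]
tool_rot: [[0.822, -0.569, 0.0], [-0.569, -0.822, -0.0], [0.0, 0.0, -1.0]]
ft_force: [0.0, -0.3, 1.2]
grip_width: 0.0853
gripper_force: 0.0
```

```bash
python3 -m crank '[8.54,0.8,-2.8,0,0,8.54,0.8,-2.8,0,0,8.54,0.8,-2.8,0,0,8.54,0.8,-2.8,1,0,8.54,0.8,-2.5,2,0,8.54,0.6,-2,2,0,8.54,0,0,2,0,8.54,0,0,0,0]'
python3 - <<'E'
from h import *
s=env.observe();print(s['position'],s['tool_rot'])
p=optics.get_image('wrist');cv2.imwrite('pics/w1.png',p['color'][:,:,::-1])
print(p['pose'][:3,3]);
for d in spotter.look_for(p,'carton')[:2]: print(d, deproj(p,np.array(d['at'])*[640,400],.028))
E
```

```text
time_s: 3.05
position: [0.4699, -0.2495, 0.1579]
tool_rot: [[0.823, -0.567, -0.005], [-0.567, -0.823, 0.004], [-0.007, -0.001, -1.0]]
ft_force: [-0.2, -0.2, -0.9]
grip_width: 0.0855
gripper_force: 0.0
[ 0.46991142 -0.24946924  0.15792169] [[ 8.23445564e-01 -5.67372420e-01 -5.09310485e-03]
 [-5.67356292e-01 -8.23461036e-01  4.33122380e-03]
 [-6.65139033e-03 -6.76921939e-04 -9.99977650e-01]]
[ 0.53792377 -0.29629203  0.30090688]
{'at': [0.4777, 0.4345], 'score': 0.56} [ 0.4857245 -0.2419859  0.028    ]
```

View pics/w1.png

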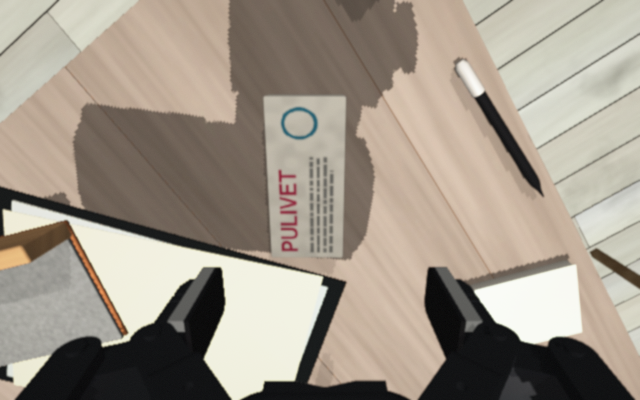

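The wrist view shows the carton upright in frame. Its top corners are about (264,96), (346,96), (344,258) and (271,258), nearly in line with the tool.

Run:
```python
from h import *
p=optics.get_image('wrist');s=env.observe()
C=np.array([deproj(p,k,.028) for k in [(264,96),(346,96),(344,258),(271,258)]])
m=C.mean(0); ax=(C[0]+C[1]-C[2]-C[3])/2
print(m,np.linalg.norm(ax),np.degrees(np.arctan2(ax[1],ax[0])),np.linalg.norm(C[0]-C[1]),np.linalg.norm(C[2]-C[3]))
R=s['tool_rot'];print('tool cm',100*R.T@(m-s['position']),s['position'],np.degrees(np.arctan2(R[1,0],R[0,0])))
```

```text
[ 0.47941145 -0.2395983   0.028     ] 0.1375225237094607 -34.75081481211281 0.06210317529113311 0.06446959932347754
tool cm [-2.84914213e-03 -1.51837636e+00  1.34392151e+01] [ 0.47065899 -0.25196993  0.16239544] -34.70811994890092
```

```bash
python3 -m crank '[8.54,0.1,-0.8,1,0,8.54,0,-0.7,2,0,8.54,0,0,2.5,0,8.54,0,0,2.5,0,8.54,0,0,2,0,8.54,0,0,2,0,8.54,0,0,0,0,8.54,0,0,0,0]' 30
python3 - <<'E'
from h import *
s=env.observe();print(s['position'],s['ft_force'])
E
```

```text
time_s: 3.87
position: [0.48, -0.2396, 0.0415]
tool_rot: [[0.822, -0.569, -0.0], [-0.569, -0.822, 0.0], [-0.001, -0.0, -1.0]]
ft_force: [-0.3, -0.3, 1.0]
grip_width: 0.0854
gripper_force: 0.0
[ 0.47998075 -0.23961118  0.04145607] [-0.34772865 -0.26987477  1.01107163]
```

```bash
python3 -m crank '[8.54,0,0,1.2,0,8.54,0,0,1.2,0,8.54,0,0,0.8,0,8.54,0,0,0.4,0,8.54,0,0,0.1,0,8.54,0,0,0,0,8.54,0,0,0,0,8.54,0,0,0,0]' 30
python3 -m crank '[7,0,0,0,0,6,0,0,0,0,5.5,0,0,0,0,5.5,0,0,0,0,5.5,0,0,0,0,5.5,0,0,0,0,5.5,0,0,0,0,5.5,0,0,0,0]' 30
```

```text
time_s: 4.53
position: [0.4802, -0.2397, 0.0049]
tool_rot: [[0.822, -0.569, 0.001], [-0.569, -0.822, -0.001], [0.001, 0.0, -1.0]]
ft_force: [-0.1, -0.1, 0.0]
grip_width: 0.0854
gripper_force: 0.0
time_s: 5.2
position: [0.4801, -0.2396, 0.0047]
tool_rot: [[0.822, -0.569, 0.001], [-0.569, -0.822, -0.0], [0.001, 0.0, -1.0]]
ft_force: [-0.5, 0.0, 5.5]
grip_width: 0.0615
gripper_force: 33.3
```

```bash
python3 -m crank '[5.5,0,0,-1,0,5.5,0,0,-2,0,5.5,0,0,-3,0,5.5,0,0,-3,0,5.5,-0.5,-1,-2,0,5.5,-1,-2,0,0,5.5,-1.3,-2.8,0,0,5.5,-1.3,-2.8,0,0]'
python3 -m crank '[5.5,-1.3,-2.8,0,0,5.5,-1.3,-2.8,0,0,5.5,-1.3,-2.8,0,0,5.5,-1.3,-2.8,0,0,5.5,-1.3,-2.8,0,0,5.5,-1.3,-2.8,0,0,5.5,-1.3,-2.6,0,0,5.5,-1,-2,0,0]'
python3 -m crank '[5.5,0,0,0,-0.122,5.5,0,0,0,-0.122,5.5,0,0,0,-0.122,5.5,0,0,0,-0.122,5.5,0,0,0,-0.122,5.5,0,0,0,-0.122,5.5,0,0,0,-0.122,5.5,0,0,0,-0.122]'
python3 -m crank '[5.5,0,0,0,-0.122,5.5,0,0,0,-0.122,5.5,0,0,0,-0.122,5.5,0,0,0,-0.122,5.5,0,0,0,-0.122,5.5,0,0,0,-0.122,5.5,0,0,0,-0.122,5.5,0,0,0,0]'
python3 - <<'E'
from h import *
s=env.observe();R=s['tool_rot'];print(s['position'],np.degrees(np.arctan2(R[1,0],R[0,0])))
p=optics.get_image('wrist');cv2.imwrite('pics/w2.png',p['color'][:,:,::-1])
p=optics.get_image('top');cv2.imwrite('pics/t2.png',p['color'][:,:,::-1])
E
```

```text
time_s: 5.87
position: [0.495, -0.1448, 0.1151]
tool_rot: [[0.822, -0.57, 0.001], [-0.57, -0.822, -0.0], [0.001, -0.0, -1.0]]
ft_force: [-0.0, 0.3, -1.7]
grip_width: 0.0613
gripper_force: 33.2
time_s: 6.53
position: [0.5336, 0.0902, 0.1147]
tool_rot: [[0.823, -0.568, -0.0], [-0.568, -0.823, 0.0], [-0.0, -0.0, -1.0]]
ft_force: [-0.5, -0.3, -0.9]
grip_width: 0.0615
gripper_force: 33.2
time_s: 7.2
position: [0.5336, 0.088, 0.1147]
tool_rot: [[0.93, 0.368, -0.0], [0.368, -0.93, 0.0], [-0.0, -0.0, -1.0]]
ft_force: [0.5, -0.7, -1.2]
grip_width: 0.0614
gripper_force: 33.3
time_s: 7.87
position: [0.5336, 0.088, 0.1146]
tool_rot: [[0.335, 0.942, -0.0], [0.942, -0.335, 0.0], [-0.0, -0.0, -1.0]]
ft_force: [-0.2, 0.0, -1.4]
grip_width: 0.0615
gripper_force: 33.3
[0.53363185 0.0879811  0.11461997] 70.42423344916662
```

View pics/w2.png

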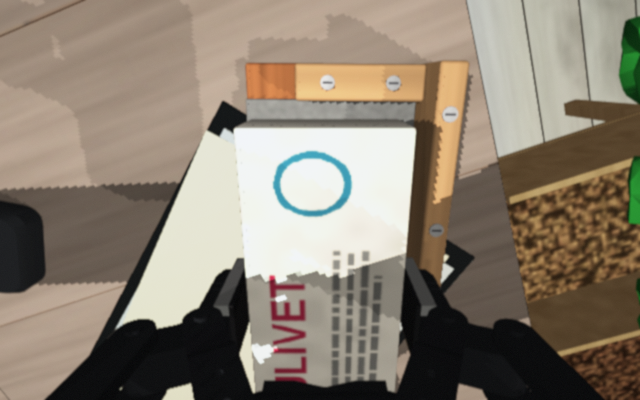

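The held carton is nearly parallel to the jig: its leading top edge is at row 127, the stop's inner top edge at row 101, and the stop meets the fence at (424,101). The stop's near end is at (296,101).

Run:
```python
from h import *
s=env.observe();R=s['tool_rot'];P=s['position']
p=optics.get_image('wrist')
a=deproj(p,(424,101),.032);b=deproj(p,(296,101),.032);b2=deproj(p,(246,101),.012)
zt=P[2]-.0047+.028
c=deproj(p,(234,127),zt);d=deproj(p,(414,127),zt)
for n,X in dict(corner=a,stopend=b,carL=c,carR=d).items(): print(n,X.round(4),'tool cm',(100*R.T@(X-P)).round(2))
print('stop len',np.linalg.norm(a-b), 'width',np.linalg.norm(c-d),'angles',[np.degrees(np.arctan2(v[1],v[0])) for v in (a-b,d-c)])
```

```text
corner [0.6149 0.1329 0.032 ] tool cm [7.   6.09 8.25]
stopend [0.5402 0.1601 0.032 ] tool cm [ 7.   -1.86  8.26]
carL [0.5273 0.1622 0.1379] tool cm [ 6.75 -3.14 -2.33]
carR [0.5844 0.1414 0.1379] tool cm [ 6.75  2.94 -2.33]
stop len 0.07944854872266531 width 0.060812934572563655 angles [np.float64(-20.023438077796946), np.float64(-20.021120584089704)]
```

```bash
python3 -m crank '[5.5,-1,0.3,0,0,5.5,-0.5,0,1,0,5.5,0,0,2,0,5.5,0,0,2,0,5.5,0,0,2,0,5.5,0,0,1.5,0,5.5,0,0,0.7,0,5.5,0,0,0,0]'
python3 -m crank '[5.5,0,0,0.3,0,5.5,0,0,0.2,0,5.5,0,0,0,0,5.5,0.4,0,0,0,5.5,0.4,0,0,0,5.5,0.2,0,0,0,5.5,0,0,0,0,5.5,0,0,0,0]'
```

```text
time_s: 8.68
position: [0.5309, 0.0723, 0.0212]
tool_rot: [[0.341, 0.94, -0.003], [0.94, -0.341, 0.0], [-0.001, -0.003, -1.0]]
ft_force: [-0.6, -0.0, -1.1]
grip_width: 0.0619
gripper_force: 33.3
time_s: 9.35
position: [0.535, 0.0825, 0.0174]
tool_rot: [[0.339, 0.941, 0.0], [0.941, -0.339, -0.0], [0.0, 0.0, -1.0]]
ft_force: [-0.2, -0.6, -1.6]
grip_width: 0.0617
gripper_force: 33.3
```

```bash
python3 -m crank '[5.5,0.15,0,0,0,5.5,0.15,0,0,0,5.5,0.15,0,0,0,5.5,0.1,0,0,0,5.5,0,0,0,0,5.5,0,0,0,0,5.5,0,0,0,0,5.5,0,0,0,0]'
```

```text
time_s: 10.02
position: [0.5368, 0.0874, 0.0173]
tool_rot: [[0.339, 0.941, -0.0], [0.941, -0.339, 0.0], [0.0, -0.0, -1.0]]
ft_force: [0.3, -0.0, -0.1]
grip_width: 0.0615
gripper_force: 33.3
```

```bash
python3 -m crank '[5.5,0.1,0,0,0,5.5,0.1,0,0,0,5.5,0,0,0,0,5.5,0,0,0,0,5.5,0,0,0,0,5.5,0,0,0,0,5.5,0,0,0,0,5.5,0,0,0,0]'
python3 -m crank '[5.5,0.1,0,0,0,5.5,0.1,0,0,0,5.5,0,0,0,0,5.5,0,0,0,0,5.5,0,0,0,0,5.5,0,0,0,0,5.5,0,0,0,0,5.5,0,0,0,0]'
```

```text
time_s: 10.68
position: [0.5375, 0.0893, 0.0173]
tool_rot: [[0.339, 0.941, 0.0], [0.941, -0.339, -0.0], [-0.0, 0.0, -1.0]]
ft_force: [-0.2, -1.2, -1.4]
grip_width: 0.0613
gripper_force: 33.3
time_s: 11.35
position: [0.5374, 0.0894, 0.0174]
tool_rot: [[0.339, 0.941, -0.002], [0.941, -0.339, -0.003], [-0.003, -0.001, -1.0]]
ft_force: [-4.9, -13.5, 2.3]
grip_width: 0.0615
gripper_force: 33.7
```

```bash
python3 -m crank '[5.5,-0.1,0,0.1,0,5.5,0,0,0.1,0,5.5,0,0,0,0,6.5,0,0,0,0,7.2,0,0,0,0,7.2,0,0,0,0,7.2,0,0,0,0,7.2,0,0,0,0]'
python3 - <<'E'
from h import *
p=optics.get_image('wrist');cv2.imwrite('pics/w3.png',p['color'][:,:,::-1])
E
```

```text
time_s: 12.02
position: [0.5378, 0.0904, 0.0152]
tool_rot: [[0.339, 0.941, -0.0], [0.941, -0.339, 0.0], [0.0, -0.0, -1.0]]
ft_force: [-0.6, 0.4, -0.1]
grip_width: 0.0718
gripper_force: 0.0
```

View pics/w3.png

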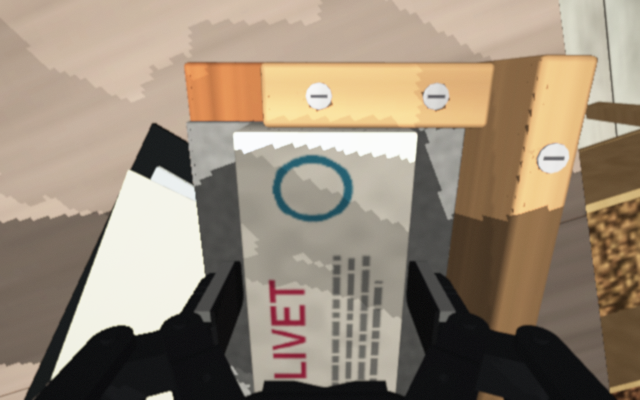

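The carton lies flat on the table, its end at the stop (row 127) and about 26 mm from the fence. I'll retreat up, turn 90° and come round to the near side.

```bash
python3 -m crank '[7.2,0,0,-1,0,7.2,0,0,-2,0,7.2,0,0,-2,0,7.2,0,0,-2,0,7.2,0,0,-1.5,0,5,0,0,0,0.121,4,0,0,0,0.121,3,0,0,0,0.121]'
python3 -m crank '[3,0,0,0,0.121,3,0,0,0,0.121,3,0,0,0,0.121,3,0,0,0,0.121,3,0,0,0,0.121,3,0,0,0,0.121,3,0,0,0,0.121,3,0,0,0,0.121]'
python3 -m crank '[3,0,0,0,0.121,3,0,0,0,0.121,3,-1.5,0,0,0,3,-2,0,0,0,3,-1.8,0,0,0,3,-1,0,0,0,3,0,0,0,0,3,0,0,0,0]'
python3 - <<'E'
from h import *
s=env.observe();R=s['tool_rot'];P=s['position'];print(P,np.degrees(np.arctan2(R[1,0],R[0,0])))
c=np.array([.5376,.0898,P[2]]);print('carton in tool cm',100*R.T@(c-P),s['grip_width'])
p=optics.get_image('wrist');cv2.imwrite('pics/w4.png',p['color'][:,:,::-1])
E
```

```text
time_s: 12.73
position: [0.5379, 0.0903, 0.1014]
tool_rot: [[0.656, 0.755, 0.001], [0.755, -0.656, -0.0], [0.001, 0.001, -1.0]]
ft_force: [0.4, -0.2, -0.1]
grip_width: 0.0362
gripper_force: 0.0
time_s: 13.4
position: [0.5379, 0.0903, 0.1011]
tool_rot: [[0.994, -0.112, 0.001], [-0.112, -0.994, 0.0], [0.001, -0.0, -1.0]]
ft_force: [0.4, 0.3, -0.8]
grip_width: 0.0298
gripper_force: 0.0
time_s: 14.07
position: [0.4792, 0.1117, 0.101]
tool_rot: [[0.94, -0.341, 0.001], [-0.341, -0.94, -0.0], [0.001, -0.0, -1.0]]
ft_force: [0.2, -1.1, 0.5]
grip_width: 0.0299
gripper_force: 0.0
[0.47920813 0.11173734 0.1009646 ] -19.929145553115916
carton in tool cm [6.23725175 0.07203251 0.00863281] 0.029858949821899232
```

View pics/w4.png

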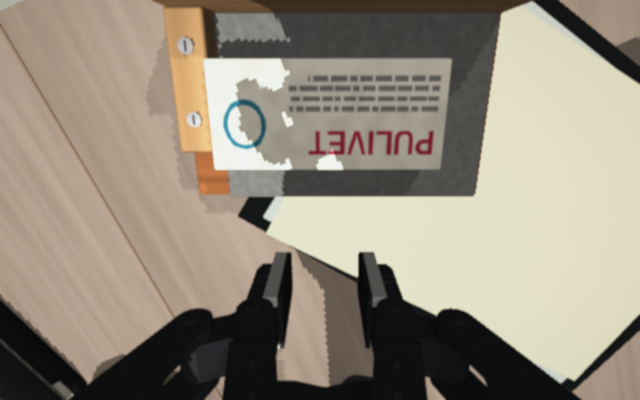

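The carton's near edge is at row 170 and its left end is at the stop (col 208). The fingers are centred on it, about 2 cm short of its face. Next I descend and advance.

```bash
python3 -m crank '[3,0,0,1.5,0,3,0,0,2,0,3,0,0,2,0,3,0,0,1.3,0,3,0,0,0.5,0,3,0.5,0,0,0,3,0.5,0,0,0,3,0,0,0,0]'
python3 -m crank '[3,0.4,0,0,0,3,0.4,0,0,0,3,0.3,0,0,0,3,0.3,0,0,0,3,0.3,0,0,0,3,0.3,0,0,0,3,0,0,0,0,3,0,0,0,0]'
```

```text
time_s: 14.78
position: [0.4901, 0.1078, 0.0282]
tool_rot: [[0.94, -0.342, 0.003], [-0.342, -0.94, -0.0], [0.003, -0.001, -1.0]]
ft_force: [0.7, -1.4, -0.2]
grip_width: 0.0298
gripper_force: 0.0
time_s: 15.45
position: [0.507, 0.1014, 0.0273]
tool_rot: [[0.94, -0.341, 0.0], [-0.341, -0.94, -0.0], [0.0, -0.0, -1.0]]
ft_force: [0.1, 0.6, -0.2]
grip_width: 0.0302
gripper_force: 0.0
```

```bash
python3 -m crank '[3,0.3,0,0,0,3,0.3,0,0,0,3,0.2,0,0,0,3,0.2,0,0,0,3,0.1,0,0,0,3,0,0,0,0,3,0,0,0,0,3,0,0,0,0]'
python3 - <<'E'
from h import *
s=env.observe();print(s['position'],s['ft_force'])
p=optics.get_image('wrist');cv2.imwrite('pics/w5.png',p['color'][:,:,::-1])
E
```

```text
time_s: 16.12
position: [0.5172, 0.0977, 0.0273]
tool_rot: [[0.94, -0.341, 0.0], [-0.341, -0.94, -0.0], [0.0, -0.0, -1.0]]
ft_force: [0.0, 0.1, -0.1]
grip_width: 0.0299
gripper_force: 0.0
[0.51716814 0.09774283 0.02733691] [ 0.00891845  0.14259152 -0.1006307 ]
```

View pics/w5.png

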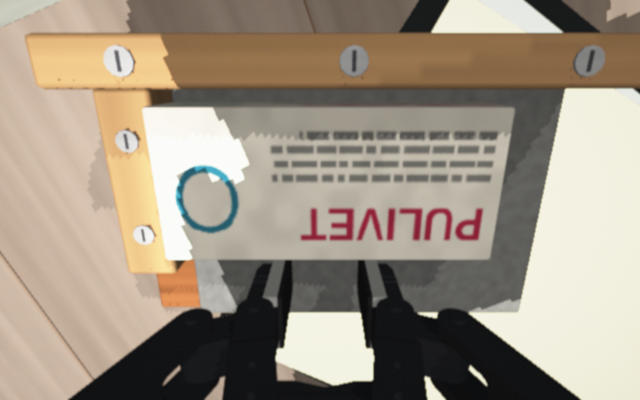

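The fingers are at the carton's near edge (row 260), and the carton is parallel to the fence with about 7 mm to go. It is still at the stop.

```bash
python3 -m crank '[3,0.2,0,0,0,3,0.2,0,0,0,3,0.15,0,0,0,3,0.1,0,0,0,3,0,0,0,0,3,0,0,0,0,3,0,0,0,0,3,0,0,0,0]'
python3 -m crank '[3,0.1,0,0.03,0,3,0.1,0,0.03,0,3,0,0,0,0,3,0,0,0,0,3,0,0,0,0,3,0,0,0,0,3,0,0,0,0,3,0,0,0,0]'
```

```text
time_s: 16.83
position: [0.5233, 0.0955, 0.0273]
tool_rot: [[0.94, -0.341, 0.0], [-0.341, -0.94, -0.0], [0.0, -0.0, -1.0]]
ft_force: [-0.0, 0.2, -0.6]
grip_width: 0.0298
gripper_force: 0.0
time_s: 17.5
position: [0.5235, 0.0954, 0.0265]
tool_rot: [[0.94, -0.341, -0.004], [-0.341, -0.94, 0.001], [-0.004, 0.001, -1.0]]
ft_force: [-7.0, 2.5, 4.5]
grip_width: 0.03
gripper_force: 3.5
```

```bash
python3 -m crank '[3,0.1,0,0.03,0,3,0.1,0,0.03,0,3,0.1,0,0.03,0,3,0.1,0,0.03,0,3,0,0,0,0,3,0,0,0,0,3,0,0,0,0,3,0,0,0,0]'
python3 - <<'E'
from h import *
s=env.observe();print(s['position'],s['ft_force'])
p=optics.get_image('wrist');cv2.imwrite('pics/w6.png',cv2.resize(p['color'][60:300,60:380,::-1],None,fx=2.5,fy=2.5))
E
```

```text
time_s: 18.17
position: [0.5235, 0.0951, 0.025]
tool_rot: [[0.94, -0.341, -0.013], [-0.341, -0.94, 0.002], [-0.013, 0.002, -1.0]]
ft_force: [-19.7, 8.4, 13.7]
grip_width: 0.0301
gripper_force: 10.8
[0.52345651 0.09513617 0.02498833] [-19.7159041    8.41138355  13.6858501 ]
```

View pics/w6.png

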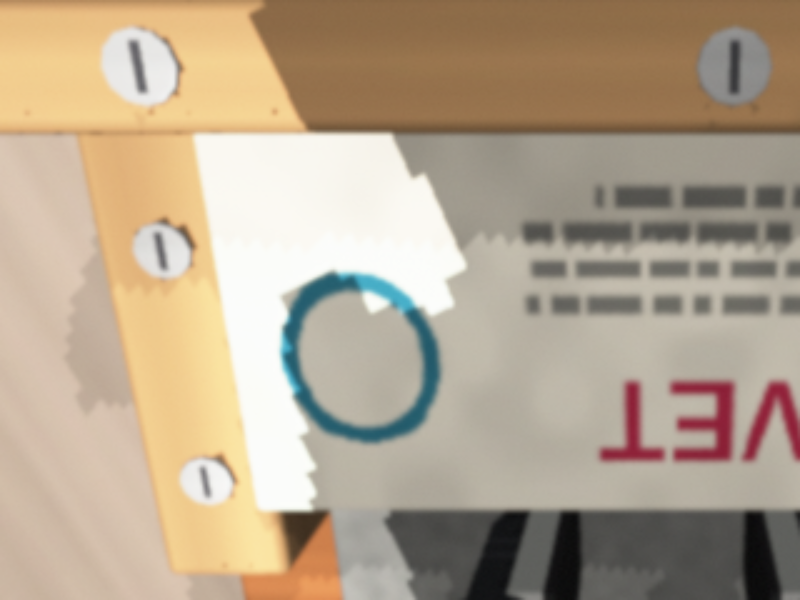

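The carton is flush with the fence (row 132 in the crop). Its near-left top corner is at (260,510), and the stop's inner top edge shows just below it at (288,545). I'll check the stop gap.

Run:
```python
from h import *
p=optics.get_image('wrist');R=env.observe()['tool_rot'];P=env.observe()['position']
f=lambda u,v,z:(1000*R.T@(deproj(p,(60+u/2.5-.3,60+v/2.5-.3),z)-P)).round(1)
print('carton near-left',f(260,510,.04),'far-left',f(194,134,.04),'stop near end inner',f(289,570,.032),'fence edge',f(400,132,.057))
cv2.imwrite('pics/raw.png',p['color'][:,:,::-1])
```

```text
carton near-left [  9.7 -66.3 -15.3] far-left [ 70.1 -66.5 -16. ] stop near end inner [ -7.  -67.1  -7.1] fence edge [ 71.9 -32.4 -33. ]
```

```bash
python3 -m crank '[3,0.1,0,0.02,0,3,0.1,0,0.02,0,3,0.1,0,0,0,3,0,0,0,0,3,0,0,0,0,3,0,0,0,0,3,0,0,0,0,3,0,0,0,0]'
python3 -m crank '[3,0,0,0,0,3,0,0,0,0,3,0,0,0,0,3,0,0,0,0,3,0,0,0,0,3,0,0,0,0,3,0,0,0,0,3,0,0,0,0]'
```

```text
time_s: 18.93
position: [0.5234, 0.0951, 0.0246]
tool_rot: [[0.94, -0.34, -0.019], [-0.34, -0.94, 0.004], [-0.019, 0.003, -1.0]]
ft_force: [-31.1, 11.8, 23.7]
grip_width: 0.0301
gripper_force: 16.9
time_s: 19.6
position: [0.5234, 0.0951, 0.0247]
tool_rot: [[0.94, -0.34, -0.019], [-0.34, -0.94, 0.004], [-0.019, 0.003, -1.0]]
ft_force: [-31.1, 11.6, 22.7]
grip_width: 0.0296
gripper_force: 16.9
```

Run:
```python
from rig import env
print(env.close_job())
```

```text
the job is handed in; nothing more can be done
None
```

I handed the job in with the carton right side up on the jig table, flush against the fence and against the stop to within about 1 mm by camera, the fingers still holding a steady slanting push of about 33 N back and 23 N down; the arm touched nothing else, and it took about 20 s of the 48 s.

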